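# Count along the tray rack and file the finds tray

### The job

Starting at the end of the rack beside the white washing tub, run one fingertip along the top of the rack's front rail, touching it over each opening as you count, filled or empty, and stop at the third. Then push the loose tray of sherds along the bench into that third opening, under the rail, until it is fully home against the back board. Push it only, never lift it, and leave the filed trays and everything else on the bench where they are.

Things in the scene. Friction and masses are not known exactly. Their poses are not given: they have to be found in the camera images.
- rack: white tray rack fixed on the bench, open top, no floor. Origin: its centre at bench level; x to its back, y to the left as the robot sees it. Seven dividers 8 thick, 45 high, x = -47 to +47, at y = 0, +-70, +-140, +-210 make six openings 62 clear, centred at y = +175, +105, +35, -35, -105, -175. Front rail on the dividers: x = -35 to -17, z = 45 to 51, y = -212 to +212, flat unbroken top
- rack_back (a point): middle of the front face of the rack's back board (45 high, 8 thick), which closes all the openings; at x = +47 of the rack, at bench level. A tray fully home touches this board; its centre is then 50 in front of it and its near end stands 6 out in front of the dividers
- tray: white plastic finds tray, 100 long (x) x 52 wide (y) x 26 high, walls 3, sherds bedded in it (part of it, up to 36 high); origin: centre of its underside. The tray to put away: on the bench before the rack, askew by up to 0.3 rad, x towards the rack; 0.15 to 0.31 kg, slides under 1 to 3 N
- filed_a: white plastic finds tray, 100 long (x) x 52 wide (y) x 26 high, walls 3, sherds bedded in it (part of it, up to 36 high); origin: centre of its underside. Already filed, stays in the second opening from the left
- filed_b: white plastic finds tray, 100 long (x) x 52 wide (y) x 26 high, walls 3, sherds bedded in it (part of it, up to 36 high); origin: centre of its underside. Already filed, stays in the opening at the right-hand end
- tub: white plastic washing tub with sherds on its floor, 300 (x) x 210 (y) x 100 high, on the bench beyond one end of the rack, left or right; origin: centre of its underside
- carton: brown cardboard finds carton, 300 (x) x 210 (y) x 120 high, on the bench beyond the other end of the rack; origin: centre of its underside
- brush: wooden scrubbing brush lying bristles down, crosswise, on the robot's left, 170 long (x) x 36 wide x 26 high; origin: near its middle, at bench level
- rim_sherd: large flat loose pot sherd lying on the robot's right, 90 across, 11 thick; origin: centre of its underside
- rail1: the part of the rail over opening 1 from the left as the robot sees it, 54 long (y) x 18 x 6; origin: its centre, 3 below the rail's top, over the middle of that opening
- rail2: the part of the rail over opening 2 from the left as the robot sees it, 54 long (y) x 18 x 6; origin: its centre, 3 below the rail's top, over the middle of that opening
- rail3: the part of the rail over opening 3 from the left as the robot sees it, 54 long (y) x 18 x 6; origin: its centre, 3 below the rail's top, over the middle of that opening
- rail4: the part of the rail over opening 4 from the left as the robot sees it, 54 long (y) x 18 x 6; origin: its centre, 3 below the rail's top, over the middle of that opening
- rail5: the part of the rail over opening 5 from the left as the robot sees it, 54 long (y) x 18 x 6; origin: its centre, 3 below the rail's top, over the middle of that opening
- rail6: the part of the rail over opening 6 from the left as the robot sees it, 54 long (y) x 18 x 6; origin: its centre, 3 below the rail's top, over the middle of that opening
Mind the look-alikes: they are no part of the job. What is shaped like the tray but red is not meant.

How it is judged (in metres and radians):
On the way, in this order (a step that is already met when the one before it is completed fails the run):
1. a fingertip touches the rail over the first opening from the tub's end (((y of tub in the frame of rack above 0 m and contact force between the fingers and rail1 above 0.3 N) or (not (y of tub in the frame of rack above 0 m) and contact force between the fingers and rail6 above 0.3 N))), for 0.1 s.
2. it has come along to the rail over the second opening (((y of tub in the frame of rack above 0 m and contact force between the fingers and rail2 above 0.3 N) or (not (y of tub in the frame of rack above 0 m) and contact force between the fingers and rail5 above 0.3 N))), for 0.1 s.
3. it has come along to the rail over the third opening, the tray still outside the rack (((y of tub in the frame of rack above 0 m and contact force between the fingers and rail3 above 0.3 N) or (not (y of tub in the frame of rack above 0 m) and contact force between the fingers and rail4 above 0.3 N)) and x of tray in the frame of rack below -0.08 m), for 0.1 s.
4. the tray is fully home in the third opening from the tub's end (((y of tub in the frame of rack above 0 m and y of tray in the frame of rack between 0.027 and 0.043 m) or (not (y of tub in the frame of rack above 0 m) and y of tray in the frame of rack between -0.043 and -0.027 m)) and x of tray in the frame of rack above -0.009 m and angle between the x axis of tray and the x axis of rack, either way round below 0.15 rad and height (world z) of tray below 0.005 m and angle between tray's own z axis and vertical below 0.1 rad), for 0.2 s.
At the end, for the whole second after the job is handed in: The tray stands flat on the bench in the third opening from the tub's end, its far end within 6 mm of the back board, within 8 mm of the opening's middle and within 0.15 rad of square, at rest (all of step 4 and linear speed of tray below 0.01 m/s); the robot touches nothing.
It fails at once if the tray is lifted or tipped (height (world z) of tray above 0.012 m or angle between tray's own z axis and vertical above 0.2 rad).
It fails at once if a fingertip touches the rail beyond the third opening from the tub's end ((y of tub in the frame of rack above 0 m and (contact force between the fingers and rail4 above 1 N or contact force between the fingers and rail5 above 1 N or contact force between the fingers and rail6 above 1 N)) or (not (y of tub in the frame of rack above 0 m) and (contact force between the fingers and rail1 above 1 N or contact force between the fingers and rail2 above 1 N or contact force between the fingers and rail3 above 1 N))).
It fails at once if a filed tray is shifted (distance of any of filed_a, filed_b from where it was at the start of the episode above 0.018 m).
It fails at once if the tub, carton, brush or loose sherd is shifted (distance of any of tub, carton, brush, rim_sherd from where it was at the start of the episode above 0.02 m).
It also fails if it takes over 61 s, if anything falls off the work surface, if the arm or the gripper's body presses on something with over 40 N, if the wrist force passes 120 N, or if a joint passes its speed limit or range.

### The arm

A 6-joint arm with a two-finger parallel gripper is mounted at the origin on the work surface. World frame = base frame: x ahead of the robot, y to its left, z up, the work surface at z = 0. Lengths are in mm, angles in degrees, forces in N, time in s.
With the tool pointing down it reaches from about 350 to 850 mm from the base axis. Payload 8.1 kg.
Tool frame: the origin (TCP) lies midway between the tips of the shut fingers; the grasp point (between the pads) lies 19 mm behind it; z points along the fingers, x is the direction in which the jaws open and shut, and the axes are right-handed (so a half turn about z gives the same grasp; the last joint's range is limited). The gripper opens to 85 mm and grips with 20 to 120 N. Pads are 22 mm wide; open, the fingers measure 114 mm over their backs; the gripper's body (76 mm by 85 mm) begins 54 mm behind the grasp point. The pads swing forward as they close: fully open they stand 13 mm farther back than shut.
Start: joints at [60.424, 7.471, 85.268, -0, 87.261, -4.893], TCP at [250.539, 545.193, 231.292] pointing down, gripper open.
Joint ranges: [-169.43, 169.43], [-51.17, 129.36], [1.28, 143.12], [-76.62, 256.62], [0, 156.53], [-152.29, 152.29]. Speed limits (degrees/s): [136.94, 136.94, 159.86, 180, 180, 180].

### API

Orientations are given as [roll, pitch, yaw] about the fixed x, y, z axes, in that order (R = Rz(yaw) Ry(pitch) Rx(roll)).
In Python, from bench import monitor, cams, r gives the robot as it stands.
- The arm moves only by the tool jog_arm, never from a script. Its arguments are lists of equal length, an entry for each row: "offset": the shift along the tool's x, y, z in mm, a list of three; "delta_rot": the turn, a rotation vector about the tool's x, y, z in degrees, a list of three; "jaw": the opening in per cent of the stroke, from 0 (shut) to 100 (fully open). In form: {"offset": [[x, y, z], ...], "delta_rot": [[rx, ry, rz], ...], "jaw": [jaw, ...]}. A call has 1 to 20 rows; each row shifts and turns the pose as measured when the row begins, along the tool's axes as they then stand; what a row does not reach is not made up. A row lasts 1/10 s, in which the tool goes at most 50 mm and 8.59 degrees, less where a joint would pass 70% of its speed; a pose out of reach is approached as far as the arm can. A call is refused whole if a number of a shift passes 50 or a number of a turn 8.59, either way. A call with a gripper value outside its range is refused whole. The fingers move at their own pace and stop on an object; "newtons" is the grip in N (left out, the last holds). Time passes only in rows, so rows that do not move let the fingers close. It gives the time, the measured TCP pose, the force and the opening at its end, in the units of the state.
- monitor.sense(): the state, without advancing time (a new reading comes with each control period).
- cams.snapshot(name): name is "side" or "top" or "wrist"; returns (picture, depth): 384x512x3 uint8, red, green, blue; 384x512 float32, mm along the optical axis (not along the pixel's ray), 0 where there is no reading.
- cams.camera_model(name): a dict with "K" (3x3 intrinsics, pixels), "camera_from_world" (4x4, takes a point from world to camera coordinates). Camera axes: x right, y down, z forward; pixel columns grow to the right and rows downward; lengths in mm; the calibration is good to about 2 mm. A picture is of the moment at which its call begins: read the wrist's pose just before it. camera_model takes no time and is no camera call; for the wrist camera it gives the pose at the moment of the call.
- r.hand_in(): hands the job in, once; it reports no verdict.
The state is a dict: "time": time; "joint_pos": joint angles; "qd": joint speeds; "joint_efforts": joint torques, N m; "tool_pos": TCP position; "tcp_rot": TCP orientation; "ft_force": force on the tool from outside, world axes, zero at the start; "wrist_torque": the same for the moment, N m; "finger_gap": finger opening in mm.
Only numpy, scipy, OpenCV 4.12 (cv2) and the standard library are available. Lean on these libraries where they do the work, as an engineer would, in place of code of your own. Each camera call takes 0.05 s, during which the arm holds its last target.

## Working session

There is one attempt and no reset: what is moved stays moved. The work goes in short steps, Python scripts to look and compute and a tool call to move; the robot and the scene stay as the last step left them, time stands still between calls to the robot, and variables do not carry over. Pictures are saved under pics/ and viewed, and the job is handed in when it is done.

Besides the shell and the picture viewer there is one more tool, called after "Request:" as name(argument=value, ...), one argument or row to a line, values as JSON. jog_arm: Moves the arm, as the interface text tells. Its arguments: {"type":"object","properties":{"offset":{"type":"array","items":{"type":"array","items":{"type":"number"}}},"delta_rot":{"type":"array","items":{"type":"array","items":{"type":"number"}}},"jaw":{"type":"array","items":{"type":"number"}},"newtons":{"type":"number"}},"required":["offset","delta_rot","jaw"]}

```bash
ls; mkdir -p pics; cat > h.py <<'E'
from bench import monitor, cams, r
import numpy as np, cv2
def snap(n,f):
    m=cams.camera_model(n); p,d=cams.snapshot(n)
    cv2.imwrite('pics/'+f+'.png',p[:,:,::-1]); np.savez('pics/'+f+'.npz',p=p,d=d,K=m['K'],T=m['camera_from_world'])
    return p,d,m
def load(f):
    z=np.load('pics/'+f+'.npz'); return z['p'],z['d'],z['K'],z['T']
def ray(K,T,uv,z):
    K=np.array(K);T=np.array(T);R=T[:3,:3];c=-R.T@T[:3,3]
    uv=np.atleast_2d(uv).astype(float); d=np.c_[uv,np.ones(len(uv))]@np.linalg.inv(K).T@R
    s=(z-c[2])/d[:,2]; return c+s[:,None]*d
def cloud(d,K,T):
    v,u=np.indices(d.shape); P=np.stack([u,v,np.ones_like(u)],-1)*d[...,None]
    P=P@np.linalg.inv(K).T; return (P-T[:3,3])@T[:3,:3]
E
python3 - <<'E'
from h import *
for n in ['top','side']: snap(n,n+'0')
s=monitor.sense()
for k,v in s.items(): print(k,np.round(v,2))
E
```

```text
pics
time 0.1
joint_pos [60.42  7.51 85.32 -0.   87.26 -4.9 ]
qd [-0.02 -0.06  0.02  0.04  0.11  0.03]
joint_efforts [ 0.000e+00 -5.710e+01 -5.019e+01 -0.000e+00  1.000e-02  0.000e+00]
tool_pos [250.3  544.77 230.35]
tcp_rot [-1.7999e+02  9.0000e-02  6.5320e+01]
ft_force [0.99 0.27 0.36]
wrist_torque [0.01 0.04 0.  ]
finger_gap 85.31
```

View pics/top0.png

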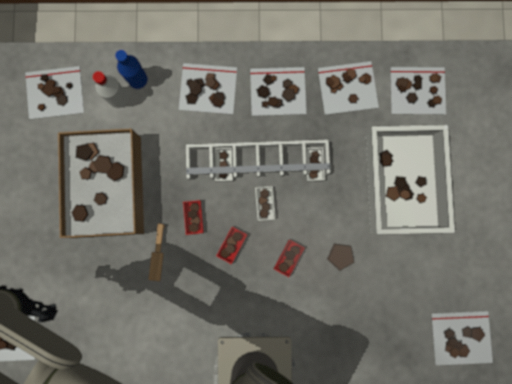

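View pics/side0.png

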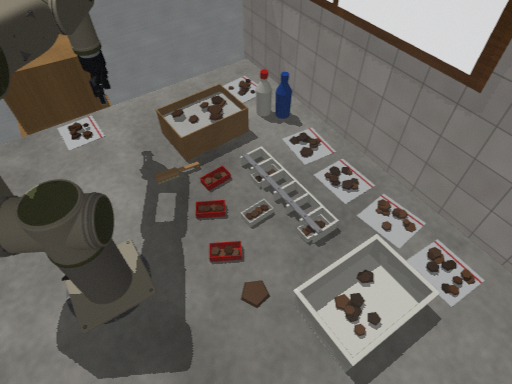

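The tub is on the right, so I count from the right: opening 6, 5, then 4. Next I measure.

```bash
python3 - <<'E'
from h import *
p,d,K,T=load('top0')
print(K.round(1), (-T[:3,:3].T@T[:3,3]).round(0), T[:3,:3].round(3))
im=cv2.resize(p[130:280,170:360],None,fx=4,fy=4,interpolation=cv2.INTER_CUBIC)
cv2.imwrite('pics/topcrop.png',im[:,:,::-1])
C=cloud(d,K,T)
for vu in [(203,264),(168,270),(168,240),(150,257),(170,290),(168,200),(320,150),(190,420)]: print(vu,C[vu].round(1),p[vu])
p2,d2,K2,T2=load('side0')
im=cv2.resize(p2[130:300,170:360],None,fx=4,fy=4,interpolation=cv2.INTER_CUBIC)[:600]
cv2.imwrite('pics/sidecrop.png',im[:,:,::-1])
print(K2.round(1), (-T2[:3,:3].T@T2[:3,3]).round(0))
E
```

```text
[[481.5   0.  251.9]
 [  0.  481.5 193.1]
 [  0.    0.    1. ]] [ 394.   10. 1472.] [[-0.007 -1.     0.005]
 [-0.995  0.007 -0.098]
 [ 0.098 -0.005 -0.995]]
(203, 264) [506.2 -33.5  21.8] [73 61 51]
(168, 270) [608.2 -51.4  52.9] [131 133 134]
(168, 240) [609.   37.9  51.3] [135 138 138]
(150, 257) [664.3 -13.3  44.7] [186 187 176]
(170, 290) [ 602.1 -111.    50.7] [113 115 113]
(168, 200) [609.6 157.   52.1] [133 136 135]
(320, 150) [159.2 310.3  -0.4] [129 129 120]
(190, 420) [ 544.5 -513.7    3.1] [194 194 184]
[[348.5   0.  252.9]
 [  0.  348.5 191.4]
 [  0.    0.    1. ]] [ 123. -620.  970.]
```

View pics/topcrop.png

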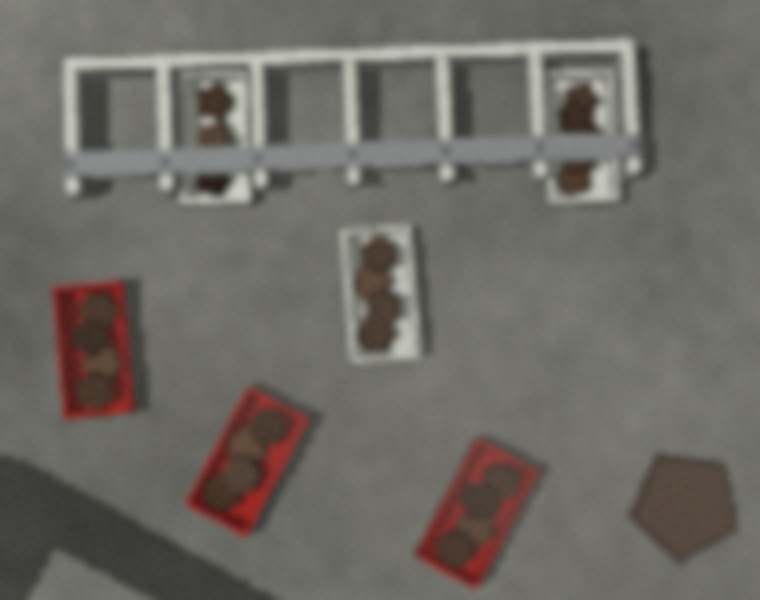

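View pics/sidecrop.png

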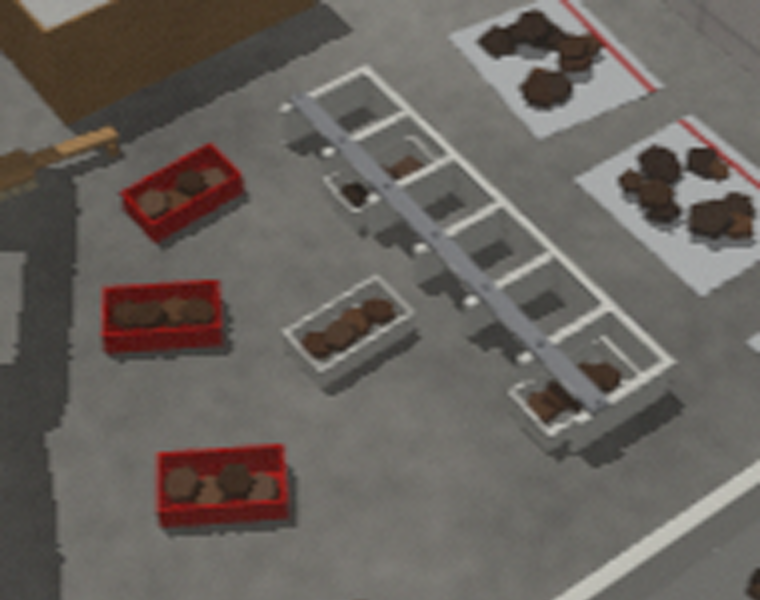

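```bash
cat > meas.py <<'E'
from h import *
def rail(f):
    p,d,K,T=load(f); C=cloud(d,K,T); q=p.astype(int)
    m=(C[...,2]>42)&(C[...,2]<62)&(q[...,2]>=q[...,0]-2)&(q.sum(-1)<460)&(C[...,0]>450)&(C[...,0]<750)&(abs(C[...,1])<330)
    n,l,st,_=cv2.connectedComponentsWithStats(m.astype(np.uint8)); i=1+st[1:,4].argmax(); m=l==i
    v,u=np.nonzero(m); W=ray(K,T,np.c_[u,v],51)[:,:2]
    r=cv2.minAreaRect(W.astype(np.float32)); print(f,'rail rect',r,'depth z',np.median(C[m][:,2]).round(1),m.sum())
    c=W.mean(0); _,_,V=np.linalg.svd(W-c); a=V[0]*np.sign(V[0][1]); s=(W-c)@a
    print('  mean',c.round(1),'mid',(c+a*(s.max()+s.min())/2).round(1),'yaw',np.degrees(np.arctan2(-a[0],a[1])).round(2),'len',np.ptp(s).round(1))
def tray(f,zt=26):
    p,d,K,T=load(f); C=cloud(d,K,T); q=p.astype(int)
    m=(q.min(-1)>145)&(q.max(-1)-q.min(-1)<30)&(C[...,0]>400)&(C[...,0]<572)&(abs(C[...,1])<180)&(C[...,2]>8)
    n,l,st,_=cv2.connectedComponentsWithStats(m.astype(np.uint8),connectivity=8); i=1+st[1:,4].argmax(); m=l==i
    v,u=np.nonzero(m); z=C[m][:,2]
    k=z>20 
    W=ray(K,T,np.c_[u,v][k],zt)[:,:2]; r=cv2.minAreaRect(W.astype(np.float32)); print(f,'tray',r,m.sum(),k.sum(),'z top',np.percentile(z,90).round(1)); print(cv2.boxPoints(r).round(1).tolist())
if __name__=='__main__':
    for f in ['top0','side0']: rail(f); tray(f)
    for f in ['top0']:
        p,d,K,T=load(f)
        for u in [72,167,260,352,446,540,633]:
            print(ray(K,T,[170+u/4-.4,130+115/4],45).round(1))
E
python3 meas.py
```

```text
top0 rail rect ((606.94384765625, -14.339492797851562), (19.057342529296875, 426.4037170410156), 1.7479236125946045) depth z 51.1 877
  mean [607. -12.] mid [607.1 -14.3] yaw 1.67 len 426.4
top0 tray ((471.76995849609375, -57.649375915527344), (11.170492172241211, 36.389312744140625), 64.98570251464844) 17 15 z top 28.9
[[452.8999938964844, -55.0], [485.8999938964844, -70.4000015258789], [490.6000061035156, -60.29999923706055], [457.6000061035156, -44.900001525878906]]
side0 rail rect ((607.2431030273438, -14.664642333984375), (24.69869041442871, 429.6251525878906), 1.6604727506637573) depth z 50.8 568
  mean [607.4 -33.1] mid [606.8 -14.7] yaw 1.7 len 429.6
side0 tray ((461.5167236328125, -13.000673294067383), (12.601136207580566, 5.291485786437988), 18.392677307128906) 6 6 z top 27.7
[[454.70001220703125, -12.5], [456.3999938964844, -17.5], [468.29998779296875, -13.5], [466.70001220703125, -8.5]]
[[638.9 194.9  45. ]]
[[638.5 123.8  45. ]]
[[638.   54.1  45. ]]
[[637.6 -14.8  45. ]]
[[637.2 -85.3  45. ]]
[[ 636.7 -155.9   45. ]]
[[ 636.3 -225.7   45. ]]
```

```bash
cat > tray.py <<'E'
from h import *
def tray(f,lo=(420,-130),hi=(572,60),sh=15):
    p,d,K,T=load(f); C=cloud(d,K,T); q=p.astype(int)
    m=(C[...,2]>sh)&(C[...,2]<45)&(C[...,0]>lo[0])&(C[...,0]<hi[0])&(C[...,1]>lo[1])&(C[...,1]<hi[1])&~((q[...,0]>100)&(q[...,1]<60))
    n,l,st,ce=cv2.connectedComponentsWithStats(m.astype(np.uint8),connectivity=8); i=1+st[1:,4].argmax(); m=l==i
    v,u=np.nonzero(m); print(f,'px',ce[i].round(1),st[i])
    X=C[m]; 
    r=cv2.minAreaRect(X[:,:2].astype(np.float32)); print(' depth rect',np.round(r[0],1),np.round(r[1],1),round(r[2],2))
    W=ray(K,T,np.c_[u,v],26)[:,:2]; r=cv2.minAreaRect(W.astype(np.float32)); print(' ray rect',np.round(r[0],1),np.round(r[1],1),round(r[2],2),'z90',np.percentile(X[:,2],95).round(1))
if __name__=='__main__':
    import sys
    for f in sys.argv[1:]: tray(f)
E
python3 tray.py top0 side0
```

```text
top0 px [264.1 202.8] [255 187  20  34 304]
 depth rect [504.9 -34. ] [100.1  52. ] 3.82
 ray rect [504.9 -33.9] [100.  52.] 4.11 z90 29.5
side0 px [256.7 211.1] [240 199  33  25 306]
 depth rect [504.3 -33.8] [102.6  54.7] 4.92
 ray rect [503.  -36.6] [104.9  58.4] 4.77 z90 27.4
```

```bash
cat > plan.py <<'E'
from h import *
from scipy.spatial.transform import Rotation as Ro
import sys, math
# usage: plan.py x y z yaw [step] : rows from the measured pose to the goal
g=list(map(float,sys.argv[1:5])); st=float(sys.argv[5]) if len(sys.argv)>5 else 40
s=monitor.sense(); p=np.array(s['tool_pos']); R=Ro.from_euler('xyz',s['tcp_rot'],degrees=True)
Rg=Ro.from_euler('xyz',[180,0,g[3]],degrees=True)
rv=(R.inv()*Rg).as_rotvec(degrees=True)
dp=np.array(g[:3])-p
n=max(math.ceil(np.linalg.norm(dp)/st),math.ceil(np.abs(rv).max()/8.5),1)
print('t',round(s['time'],2),'pos',p.round(1),'rot',np.round(s['tcp_rot'],1),'f',np.round(s['ft_force'],1),'j',np.round(s['joint_pos'],0),'rows',n)
off=[];ro=[]
for i in range(n):
    off.append([float(v) for v in (R.inv().apply(dp/n)).round(1)]); ro.append([float(v) for v in (rv/n).round(1)])
    R=R*Ro.from_rotvec(rv/n,degrees=True)
print('offset',off);print('rot',ro)
E
python3 plan.py 612 -189 120 1.7 45
```

```text
t 0.1 pos [250.3 544.8 230.3] rot [-1.80e+02  1.00e-01  6.53e+01] f [1.  0.3 0.4] j [60.  8. 85. -0. 87. -5.] rows 19
offset [[-27.1, 33.4, 5.8], [-25.1, 35.0, 5.8], [-23.1, 36.4, 5.8], [-20.9, 37.6, 5.8], [-18.7, 38.8, 5.8], [-16.4, 39.8, 5.8], [-14.0, 40.7, 5.8], [-11.6, 41.5, 5.8], [-9.2, 42.1, 5.8], [-6.7, 42.5, 5.8], [-4.2, 42.9, 5.8], [-1.7, 43.0, 5.8], [0.8, 43.0, 5.8], [3.3, 42.9, 5.8], [5.8, 42.7, 5.8], [8.3, 42.2, 5.8], [10.8, 41.7, 5.8], [13.2, 41.0, 5.8], [15.6, 40.1, 5.8]]
rot [[0.0, 0.0, 3.3], [0.0, 0.0, 3.3], [0.0, 0.0, 3.3], [0.0, 0.0, 3.3], [0.0, 0.0, 3.3], [0.0, 0.0, 3.3], [0.0, 0.0, 3.3], [0.0, 0.0, 3.3], [0.0, 0.0, 3.3], [0.0, 0.0, 3.3], [0.0, 0.0, 3.3], [0.0, 0.0, 3.3], [0.0, 0.0, 3.3], [0.0, 0.0, 3.3], [0.0, 0.0, 3.3], [0.0, 0.0, 3.3], [0.0, 0.0, 3.3], [0.0, 0.0, 3.3], [0.0, 0.0, 3.3]]
```

Request:
jog_arm(
  offset=[
    [-27, 33, 4],
    [-25, 35, 4],
    [-23, 36, 4],
    [-21, 38, 4],
    [-19, 39, 4],
    [-16, 40, 4],
    [-14, 41, 4],
    [-12, 41, 4],
    [-9, 42, 4],
    [-7, 42, 4],
    [-4, 43, 4],
    [-2, 43, 4],
    [1, 43, 4],
    [3, 43, 4],
    [6, 43, 4],
    [8, 42, 4],
    [11, 42, 4],
    [13, 41, 4],
    [16, 40, 4],
  ],
  delta_rot=[
    [0, 0, 3.3],
    [0, 0, 3.3],
    [0, 0, 3.3],
    [0, 0, 3.3],
    [0, 0, 3.3],
    [0, 0, 3.3],
    [0, 0, 3.3],
    [0, 0, 3.3],
    [0, 0, 3.3],
    [0, 0, 3.3],
    [0, 0, 3.3],
    [0, 0, 3.3],
    [0, 0, 3.3],
    [0, 0, 3.3],
    [0, 0, 3.3],
    [0, 0, 3.3],
    [0, 0, 3.3],
    [0, 0, 3.3],
    [0, 0, 3.3],
  ],
  jaw=[0, 0, 0, 0, 0, 0, 0, 0, 0, 0, 0, 0, 0, 0, 0, 0, 0, 0, 0],
)

```text
time: 2.0
tool_pos: [609.0, -218.8, 143.6]
tcp_rot: [179.9, 0.5, 0.6]
ft_force: [-0.0, 1.0, 0.1]
finger_gap: -0.1
```

```bash
python3 plan.py 612 -189 75 1.7 45
```

```text
t 2.0 pos [ 609.  -218.8  143.6] rot [179.9   0.5   0.6] f [-0.   1.   0.1] j [-24.  18.  82.  -0.  80. -25.] rows 2
offset [[2.0, -14.9, 34.2], [2.0, -14.9, 34.3]]
rot [[0.1, 0.3, -0.6], [0.1, 0.3, -0.6]]
```

Request:
jog_arm(
  offset=[
    [2, -15, 25],
    [1, -10, 30],
    [0, 0, 10],
    [0, 0, 0],
  ],
  delta_rot=[
    [0, 0, -0.5],
    [0, 0, -0.5],
    [0, 0, 0],
    [0, 0, 0],
  ],
  jaw=[0, 0, 0, 0],
)

```text
time: 2.4
tool_pos: [611.4, -201.2, 73.9]
tcp_rot: [179.8, 0.7, 1.0]
ft_force: [0.4, 0.4, -0.7]
finger_gap: 0.0
```

```bash
python3 plan.py 612 -189 60 1.7 45; python3 - <<'E'
from h import *
snap('wrist','w1');snap('side','s1')
import meas; 
E
```

```text
t 2.4 pos [ 611.4 -201.2   73.9] rot [179.8   0.7   1. ] f [ 0.4  0.4 -0.7] j [-23.  21.  86.  -0.  73. -23.] rows 1
offset [[1.0, -12.2, 13.9]]
rot [[0.1, 0.7, -0.7]]
```

View pics/w1.png

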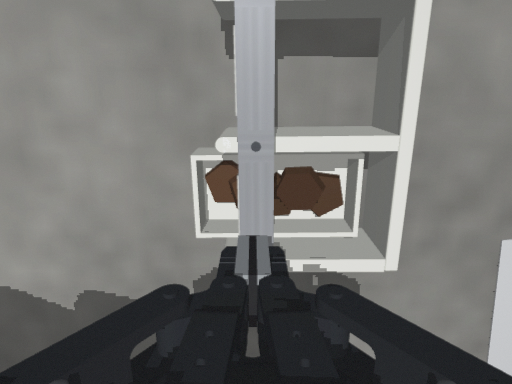

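View pics/s1.png

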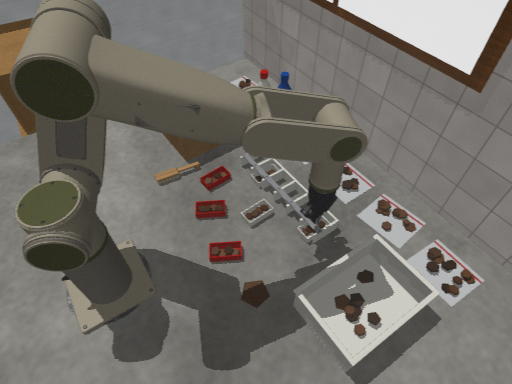

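The wrist view shows the rail centred under the shut fingers (column ~253), over the right-end opening with the filed tray (rows 150–235). Now I descend onto it.

Request:
jog_arm(
  offset=[
    [1, -12, 12],
    [0, 0, 6],
    [0, 0, 3],
    [0, 0, 1],
  ],
  delta_rot=[
    [0, 0.7, -0.7],
    [0, 0, 0],
    [0, 0, 0],
    [0, 0, 0],
  ],
  jaw=[0, 0, 0, 0],
)

```text
time: 2.9
tool_pos: [616.9, -191.6, 60.7]
tcp_rot: [179.5, -0.7, 1.7]
ft_force: [0.4, -0.0, -0.1]
finger_gap: 0.1
```

Request:
jog_arm(
  offset=[
    [-4, 0, 3],
    [-1, 0, 2],
    [0, 0, 2],
    [0, 0, 1],
  ],
  delta_rot=[
    [0, -0.4, 0],
    [0, 0, 0],
    [0, 0, 0],
    [0, 0, 0],
  ],
  jaw=[0, 0, 0, 0],
)

```text
time: 3.3
tool_pos: [612.7, -193.3, 54.3]
tcp_rot: [179.4, -0.4, 1.7]
ft_force: [0.4, 0.3, 0.1]
finger_gap: -0.1
```

Request:
jog_arm(
  offset=[
    [0, -2, 1],
    [0, 0, 1],
    [0, 0, 1],
    [0, 0, 1],
  ],
  delta_rot=[
    [0, 0, 0],
    [0, 0, 0],
    [0, 0, 0],
    [0, 0, 0],
  ],
  jaw=[0, 0, 0, 0],
)

```text
time: 3.7
tool_pos: [612.8, -191.4, 51.1]
tcp_rot: [179.4, -0.4, 1.7]
ft_force: [-7.5, 2.2, 15.1]
finger_gap: 0.3
```

Request:
jog_arm(
  offset=[
    [0, 0, 0],
    [0, 0, 0.5],
    [0, -8, 0.5],
    [0, -8, 0.5],
  ],
  delta_rot=[
    [0, 0, 0],
    [0, 0, 0],
    [0, 0, 0],
    [0, 0, 0],
  ],
  jaw=[0, 0, 0, 0],
)

```text
time: 4.1
tool_pos: [613.6, -176.8, 51.1]
tcp_rot: [179.3, -0.6, 1.6]
ft_force: [-0.5, -3.7, 4.4]
finger_gap: 0.1
```

Request:
jog_arm(
  offset=[
    [-1, -10, 0.6],
    [0, -10, 0.6],
    [0, -10, 0.6],
    [0, -10, 0.6],
  ],
  delta_rot=[
    [0, 0, 0],
    [0, 0, 0],
    [0, 0, 0],
    [0, 0, 0],
  ],
  jaw=[0, 0, 0, 0],
)

```text
time: 4.5
tool_pos: [613.8, -135.7, 51.1]
tcp_rot: [179.0, -0.9, 1.6]
ft_force: [-0.3, -5.0, 7.0]
finger_gap: 0.0
```

Request:
jog_arm(
  offset=[
    [-2, -8, 0.6],
    [-1, -8, 0.6],
    [0, -1, 0.6],
    [0, -1, 0.6],
  ],
  delta_rot=[
    [0, 0, 0],
    [0, 0.3, 0],
    [0, 0, 0],
    [0, 0, 0],
  ],
  jaw=[0, 0, 0, 0],
)

```text
time: 4.9
tool_pos: [612.3, -114.8, 51.2]
tcp_rot: [178.8, -1.5, 1.7]
ft_force: [-1.4, -4.4, 6.2]
finger_gap: 0.0
```

Request:
jog_arm(
  offset=[
    [-1, -10, 0.6],
    [0, -10, 0.6],
    [0, -10, 0.6],
    [0, -10, 0.6],
    [0, -8, 0.6],
  ],
  delta_rot=[
    [0.3, -0.4, 0],
    [0.3, -0.4, 0],
    [0.3, -0.3, 0],
    [0, 0, 0],
    [0, 0, 0],
  ],
  jaw=[0, 0, 0, 0, 0],
)

```text
time: 5.4
tool_pos: [612.1, -65.3, 51.1]
tcp_rot: [179.4, -0.7, 1.7]
ft_force: [-0.5, -6.1, 7.5]
finger_gap: -0.0
```

Request:
jog_arm(
  offset=[
    [-1, -7, 0.5],
    [0, -4, 0.5],
    [0, 0, 0.5],
    [0, 0, 0.5],
    [0, 0, 0.5],
  ],
  delta_rot=[
    [0, 0, 0],
    [0, 0, 0],
    [0, 0, 0],
    [0, 0, 0],
    [0, 0, 0],
  ],
  jaw=[0, 0, 0, 0, 0],
)

```text
time: 5.9
tool_pos: [611.7, -51.1, 51.1]
tcp_rot: [179.2, -0.9, 1.9]
ft_force: [-1.3, -4.4, 7.2]
finger_gap: 0.3
```

Request:
jog_arm(
  offset=[
    [0, 0, -20],
    [0, 0, -30],
    [-20, -10, -20],
    [-40, -20, 0],
    [-40, -25, 0],
    [-15, -15, 0],
  ],
  delta_rot=[
    [0, 0, 0],
    [0, 0, 0],
    [0.4, -0.4, 0],
    [0, 0, 0],
    [0, 0, 0],
    [0, 0, 0],
  ],
  jaw=[0, 0, 59, 59, 59, 59],
)

```text
time: 6.5
tool_pos: [485.3, 23.7, 116.7]
tcp_rot: [180.0, 0.1, 2.0]
ft_force: [-0.1, 0.1, -0.4]
finger_gap: 50.6
```

```bash
python3 plan.py 505 25 12 1.7 45; python3 - <<'E'
from h import *
snap('wrist','w2');snap('top','t2')
E
```

```text
t 6.5 pos [485.3  23.7 116.7] rot [1.8e+02 1.0e-01 2.0e+00] f [-0.1  0.1 -0.4] j [ -3.  -5. 111.  -0.  75.  -5.] rows 3
offset [[6.6, -0.2, 34.9], [6.6, -0.2, 34.9], [6.6, -0.2, 34.9]]
rot [[0.0, 0.0, 0.1], [0.0, 0.0, 0.1], [0.0, 0.0, 0.1]]
```

View pics/w2.png

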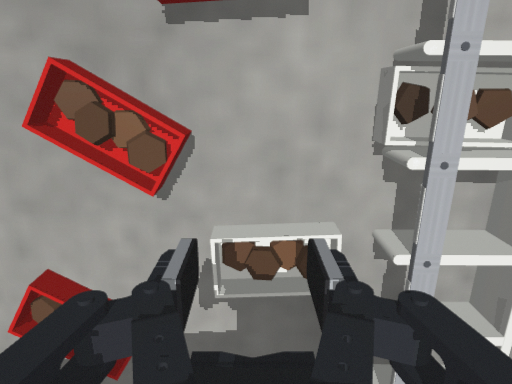

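View pics/t2.png

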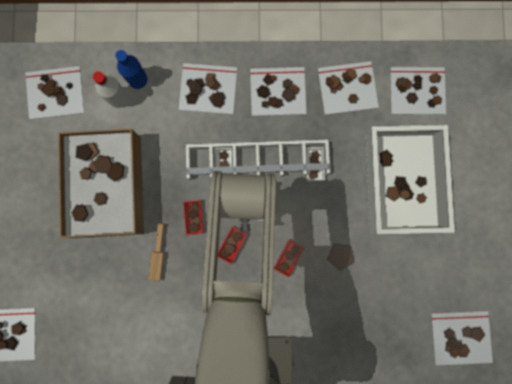

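```bash
python3 - <<'E'
from h import *
p,d,K,T=load('w2')
print(ray(K,T,[[211,227],[341,223],[341,292],[214,297]],26).round(1))
print('dividers front tip top',ray(K,T,[[388,160],[375,241]],45).round(1), cloud(d,K,T)[241,400], cloud(d,K,T)[229,270])
print('rail',ray(K,T,[[465,46],[445,165],[427,264]],51).round(1))
E
```

```text
[[453.2  -2.6  26. ]
 [550.6   4.1  26. ]
 [557.2 -55.2  26. ]
 [455.5 -63.5  26. ]]
dividers front tip top [[570.6  56.7  45. ]
 [570.2  -1.   45. ]] [599.10774278 -10.94552265  21.95336505] [498.73634363  -9.30943909  10.57497504]
rail [[602.1 125.5  51. ]
 [604.6  55.9  51. ]
 [606.3 -14.4  51. ]]
```

Request:
jog_arm(
  offset=[
    [10, -2, 35],
    [10, 0, 35],
    [0, 0, 27],
    [0, 0, 5],
    [0, 0, 0],
  ],
  delta_rot=[
    [0, 0, 0.2],
    [0, 0, 0],
    [0, 0, 0],
    [0, 0, 0],
    [0, 0, 0],
  ],
  jaw=[59, 59, 59, 59, 59],
)

```text
time: 7.1
tool_pos: [507.9, 29.9, 12.1]
tcp_rot: [-179.9, -0.1, 2.1]
ft_force: [-0.6, -0.3, 1.1]
finger_gap: 50.5
```

```bash
python3 plan.py 505 -15 11 1.7 5;python3 - <<'E'
from h import *
snap('wrist','w3');snap('side','s3')
E
```

```text
t 7.1 pos [507.9  29.9  12.1] rot [-1.799e+02 -1.000e-01  2.100e+00] f [-0.6 -0.3  1.1] j [ -2.   6. 111.   0.  63.  -5.] rows 10
offset [[-0.5, 4.5, 0.1], [-0.5, 4.5, 0.1], [-0.4, 4.5, 0.1], [-0.4, 4.5, 0.1], [-0.4, 4.5, 0.1], [-0.4, 4.5, 0.1], [-0.4, 4.5, 0.1], [-0.4, 4.5, 0.1], [-0.4, 4.5, 0.1], [-0.4, 4.5, 0.1]]
rot [[-0.0, -0.0, 0.0], [-0.0, -0.0, 0.0], [-0.0, -0.0, 0.0], [-0.0, -0.0, 0.0], [-0.0, -0.0, 0.0], [-0.0, -0.0, 0.0], [-0.0, -0.0, 0.0], [-0.0, -0.0, 0.0], [-0.0, -0.0, 0.0], [-0.0, -0.0, 0.0]]
```

View pics/w3.png

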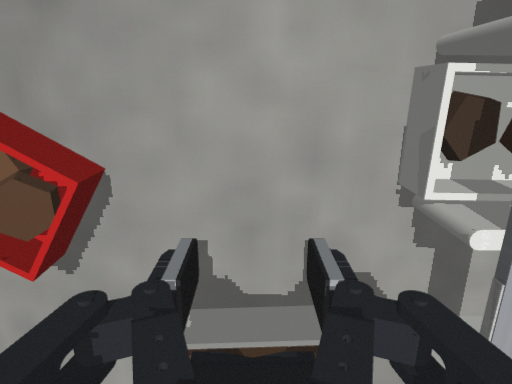

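The fingers are down on the tray's left (its wall shows at rows 305–345, with a gap). Now I push to the right.

Request:
jog_arm(
  offset=[
    [0, 8, 0],
    [0, 8, 0],
    [0, 6, 0],
    [0, 5, 0],
    [0, 5, 0],
    [0, 4, 0],
    [0, 0, 0],
  ],
  delta_rot=[
    [0, 0, 0.2],
    [0, 0, 0.2],
    [0, 0, 0],
    [0, 0, 0],
    [0, 0, 0],
    [0, 0, 0],
    [0, 0, 0],
  ],
  jaw=[59, 59, 59, 59, 59, 59, 59],
)

```text
time: 7.9
tool_pos: [514.0, -10.4, 19.0]
tcp_rot: [-180.0, -0.7, 1.5]
ft_force: [0.1, 0.4, 0.7]
finger_gap: 50.4
```

```bash
python3 - <<'E'
from h import *
snap('wrist','w4');snap('side','s4')
p=load('s4')[0]
cv2.imwrite('pics/s4c.png',cv2.resize(p[150:260,190:340],None,fx=5,fy=5,interpolation=cv2.INTER_CUBIC)[:,:,::-1])
E
python3 tray.py s4
```

```text
s4 px [258.4 212.4] [242 196  34  30 343]
 depth rect [504.6 -38.9] [101.9  75.2] 4.8
 ray rect [504.  -33.5] [ 93.  103.4] 89.2 z90 39.0
```

View pics/w4.png

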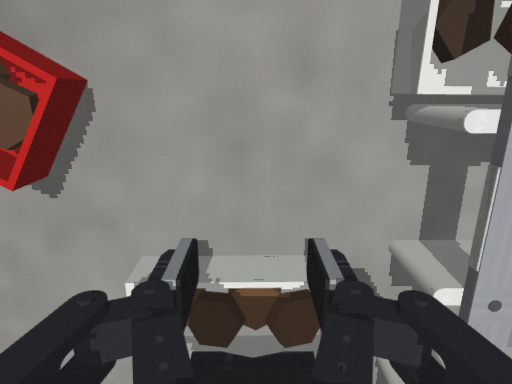

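View pics/s4c.png

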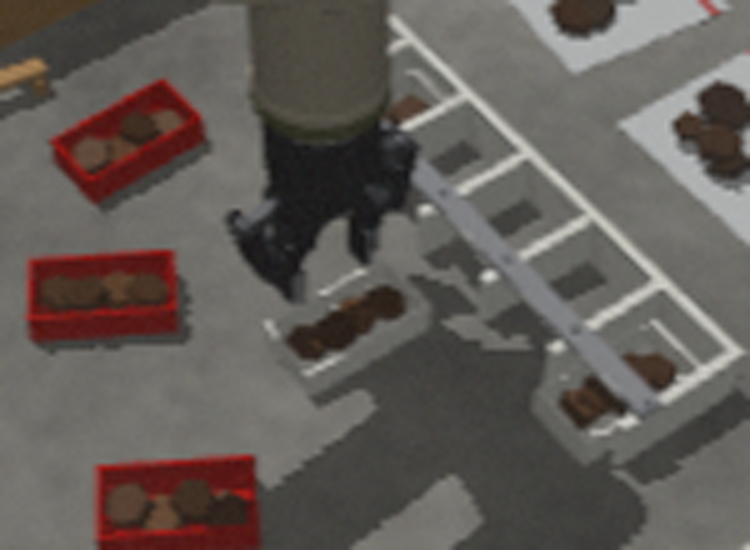

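```bash
python3 - <<'E'
from h import *
for f,(u0,u1) in [('w3',(230,290)),('w4',(230,280))]:
    p,d,K,T=load(f); C=cloud(d,K,T)
    for u in (u0,u1):
        print(f,u)
        for v in range(245,350,4): print(v,C[v,u].round(1),end=' ')
        print()
p,d,K,T=load('w4'); C=cloud(d,K,T)
for u in range(175,200,4):
  print([ (v,C[v,u].round(0).tolist()) for v in (244,252,262)])
E
```

```text
w3 230
245 [494.9  27.5  -0.7] 249 [4.95e+02 2.58e+01 3.00e-01] 253 [ 4.95e+02  2.32e+01 -4.00e-01] 257 [495.1  21.5   0.7] 261 [495.2  19.3   0.8] 265 [495.1  16.3  -0.5] 269 [495.1  13.8  -0.7] 273 [495.2  11.1  -1.3] 277 [ 4.953e+02  9.400e+00 -2.000e-01] 281 [4.953e+02 7.400e+00 4.000e-01] 285 [495.4   5.2   0.7] 289 [495.4   1.9  -0.6] 293 [ 4.954e+02 -0.000e+00  1.000e-01] 297 [495.4  -3.5  -1.3] 301 [ 4.955e+02 -5.100e+00 -1.000e-01] 305 [ 4.955e+02 -7.500e+00  1.000e-01] 309 [495.6  -9.6   0.7] 313 [495.8 -10.1   3.3] 317 [496.1  -8.7   8.4] 321 [496.3  -9.2  10.9] 325 [496.4  -9.5  13.5] 329 [496.6  -9.6  16.3] 333 [496.8  -9.   19.9] 337 [497.   -9.1  22.4] 341 [497.1  -9.4  24.7] 345 [497.2 -11.2  25.3] 349 [496.7 -22.8  15. ] 
w3 290
245 [525.2  29.7   1.6] 249 [525.7  26.3  -0.8] 253 [525.6  24.9   0.7] 257 [5.258e+02 2.230e+01 2.000e-01] 261 [526.1  19.4  -0.9] 265 [526.   18.3   1.2] 269 [ 5.263e+02  1.520e+01 -1.000e-01] 273 [526.4  13.4   0.8] 277 [526.8  10.1  -0.9] 281 [5.268e+02 8.300e+00 1.000e-01] 285 [527.    5.8  -0. ] 289 [5.271e+02 3.500e+00 1.000e-01] 293 [
[... 1615 characters left out ...]
.  -51.2  23.8] 337 [527.  -53.3  24.1] 341 [527.4 -57.2  22.4] 345 [529.2 -70.6  10. ] 349 [528.9 -70.1  13.5] 
[(244, [472.0, -15.0, 0.0]), (252, [481.0, -0.0, 39.0]), (262, [482.0, 0.0, 47.0])]
[(244, [481.0, 0.0, 32.0]), (252, [482.0, -0.0, 39.0]), (262, [484.0, 0.0, 47.0])]
[(244, [482.0, 0.0, 32.0]), (252, [484.0, -0.0, 39.0]), (262, [485.0, 0.0, 47.0])]
[(244, [484.0, 0.0, 32.0]), (252, [485.0, 0.0, 40.0]), (262, [487.0, -0.0, 46.0])]
[(244, [486.0, 0.0, 32.0]), (252, [487.0, -1.0, 37.0]), (262, [487.0, -4.0, 39.0])]
[(244, [487.0, -2.0, 28.0]), (252, [487.0, -5.0, 28.0]), (262, [487.0, -10.0, 30.0])]
[(244, [484.0, -15.0, 0.0]), (252, [484.0, -20.0, 0.0]), (262, [485.0, -22.0, 7.0])]
```

The tray moved right and squared up (left wall at y≈-21.4). My tool drifted up, so I back off slightly and lower before the last few mm.

Request:
jog_arm(
  offset=[
    [-3, -4, 2],
    [-3, 0, 4],
    [0, 0, 4],
    [0, 0, 0],
    [0, 0, 0],
  ],
  delta_rot=[
    [0, -0.5, 0],
    [0, 0, 0],
    [0, 0, 0],
    [0, 0, 0],
    [0, 0, 0],
  ],
  jaw=[59, 59, 59, 59, 59],
)

```text
time: 8.5
tool_pos: [506.7, -5.0, 7.3]
tcp_rot: [-180.0, -0.1, 1.6]
ft_force: [0.5, 0.7, -0.7]
finger_gap: 50.1
```

Target TCP y ≈ -15.5 at the end.

Request:
jog_arm(
  offset=[
    [0, 4, 0],
    [0, 3, 0],
    [0, 2, 0],
    [0, 1, 0],
    [0, 0, 0],
  ],
  delta_rot=[
    [0, 0, 0],
    [0, 0, 0],
    [0, 0, 0],
    [0, 0, 0],
    [0, 0, 0],
  ],
  jaw=[59, 59, 59, 59, 59],
)

```text
time: 9.0
tool_pos: [507.0, -15.7, 7.3]
tcp_rot: [-179.9, -0.1, 1.6]
ft_force: [0.3, 0.9, -0.5]
finger_gap: 50.0
```

Request:
jog_arm(
  offset=[
    [0, -8, 0],
    [0, -8, -20],
    [0, 0, -40],
    [0, 0, -40],
    [0, 0, -30],
  ],
  delta_rot=[
    [0, 0, 0],
    [0, 0, 0],
    [0, 0, 0],
    [0, 0, 8],
    [0, 0, 8],
  ],
  jaw=[59, 59, 59, 40, 25],
)

```text
time: 9.5
tool_pos: [501.4, 2.8, 135.4]
tcp_rot: [180.0, 0.6, -14.8]
ft_force: [1.4, -0.1, 0.3]
finger_gap: 22.2
```

```bash
python3 plan.py 425 -55 130 -88.3 45
```

```text
t 9.5 pos [501.4   2.8 135.4] rot [180.    0.6 -14.8] f [ 1.4 -0.1  0.3] j [ -6.  -3. 107.   0.  77.   9.] rows 9
offset [[-6.6, 8.4, 0.7], [-5.3, 9.2, 0.7], [-3.9, 9.9, 0.6], [-2.5, 10.3, 0.6], [-1.0, 10.6, 0.6], [0.5, 10.6, 0.6], [2.0, 10.4, 0.6], [3.5, 10.1, 0.6], [4.9, 9.5, 0.6]]
rot [[0.0, 0.1, 8.2], [0.0, 0.1, 8.2], [0.0, 0.1, 8.2], [0.0, 0.1, 8.2], [0.0, 0.1, 8.2], [0.0, 0.1, 8.2], [0.0, 0.1, 8.2], [0.0, 0.1, 8.2], [0.0, 0.1, 8.2]]
```

Request:
jog_arm(
  offset=[
    [-7, 8, 1],
    [-5, 9, 1],
    [-4, 10, 1],
    [-2, 10, 1],
    [-1, 10, 0],
    [0, 10, 0],
    [2, 10, 0],
    [3, 9, 0],
    [3, 7, 0],
    [0, 0, 0],
  ],
  delta_rot=[
    [0, 0.1, 8.2],
    [0, 0.1, 8.2],
    [0, 0.1, 8.2],
    [0, 0.1, 8.2],
    [0, 0.1, 8.2],
    [0, 0, 8.2],
    [0, 0, 8.2],
    [0, 0, 8.2],
    [0, 0, 8],
    [0, 0, 0],
  ],
  jaw=[25, 25, 25, 25, 25, 25, 25, 25, 25, 25],
)

```text
time: 10.5
tool_pos: [431.4, -45.9, 140.4]
tcp_rot: [-179.2, -0.3, -91.5]
ft_force: [0.7, 0.2, 0.2]
finger_gap: 21.3
```

```bash
python3 - <<'E'
from h import *
snap('wrist','w5');snap('side','s5');snap('top','t5')
E
python3 plan.py 425 -55 10 -88.3 45
python3 tray.py w5 s5
```

```text
t 10.65 pos [432.2 -45.7 140.5] rot [-179.2   -0.3  -91.1] f [-0.5  1.2 -0.5] j [-13. -17. 118.  -0.  78.  78.] rows 3
offset [[3.0, 2.9, 43.5], [3.0, 2.8, 43.5], [3.0, 2.6, 43.5]]
rot [[-0.3, -0.1, -0.9], [-0.3, -0.1, -0.9], [-0.3, -0.1, -0.9]]
w5 px [258.8  81.4] [ 239   24   40  121 2976]
 depth rect [506.5 -53.8] [30.3 87.6] 87.26
 ray rect [506.4 -53.5] [29.1 84.3] 87.29 z90 23.3
s5 px [259.9 214.6] [243 202  34  26 311]
 depth rect [505.8 -51. ] [101.   55.6] 1.12
 ray rect [504.  -54.7] [104.4  59.3] 1.97 z90 27.0
```

View pics/w5.png

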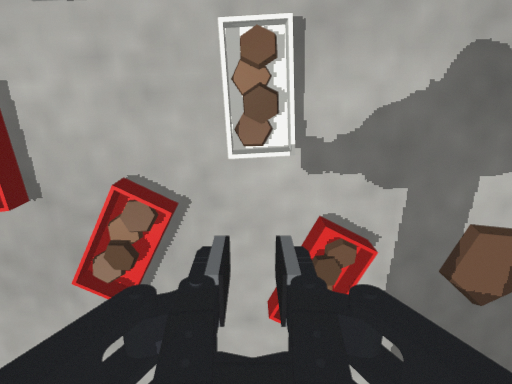

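```bash
python3 - <<'E'
from h import *
p,d,K,T=load('w5')
print('tray rim',ray(K,T,[[220,20],[292,14],[295,154],[230,158]],26).round(1))
p,d,K,T=load('top0'); q=p.astype(int)
m=((q[...,0]>90)&(q[...,1]<60)).astype(np.uint8); m=cv2.morphologyEx(m,cv2.MORPH_CLOSE,np.ones((7,7)))
cs,_=cv2.findContours(m,cv2.RETR_EXTERNAL,cv2.CHAIN_APPROX_NONE)
for c in cs:
  if cv2.contourArea(c)>150:
    W=ray(K,T,c[:,0],26)[:,:2]; print(cv2.boxPoints(cv2.minAreaRect(W.astype(np.float32))).round(0).tolist())
E
```

```text
tray rim [[551.9 -27.   26. ]
 [554.4 -77.3  26. ]
 [455.9 -80.3  26. ]
 [454.2 -29.6  26. ]]
[[288.0, -105.0], [370.0, -148.0], [393.0, -104.0], [311.0, -61.0]]
[[325.0, 65.0], [411.0, 18.0], [436.0, 63.0], [350.0, 110.0]]
[[414.0, 201.0], [419.0, 150.0], [516.0, 159.0], [511.0, 210.0]]
```

Request:
jog_arm(
  offset=[
    [3, 1, 35],
    [3, 1, 35],
    [2, 1, 35],
    [0, 0, 18],
    [0, 0, 5],
  ],
  delta_rot=[
    [-0.3, -0.1, -0.9],
    [-0.3, -0.1, -0.9],
    [-0.2, -0.1, -0.9],
    [0, 0, 0],
    [0, 0, 0],
  ],
  jaw=[25, 25, 25, 25, 25],
)

```text
time: 11.15
tool_pos: [435.4, -53.4, 11.7]
tcp_rot: [-179.5, -0.1, -87.2]
ft_force: [0.1, -0.4, -0.4]
finger_gap: 21.4
```

```bash
python3 plan.py 440 -54 9 -88.3 10
```

```text
t 11.15 pos [435.4 -53.4  11.7] rot [-1.795e+02 -1.000e-01 -8.720e+01] f [ 0.1 -0.4 -0.4] j [-14.  -5. 122.   0.  62.  73.] rows 1
offset [[0.8, -4.5, 2.7]]
rot [[-0.5, -0.1, 1.1]]
```

Request:
jog_arm(
  offset=[
    [0, 0, 3],
    [0, -4, 0],
    [0, -5, 0],
    [0, -5, 0],
    [0, -5, 0],
    [0, -5, 0],
  ],
  delta_rot=[
    [-0.3, 0, 1.1],
    [0, 0, 0],
    [0, 0, 0],
    [0, 0, 0],
    [0, 0, 0],
    [0, 0, 0],
  ],
  jaw=[25, 25, 25, 25, 25, 25],
)

```text
time: 11.75
tool_pos: [463.8, -52.5, 11.9]
tcp_rot: [-179.7, -0.1, -88.1]
ft_force: [-1.8, 0.4, -0.3]
finger_gap: 21.6
```

```bash
python3 - <<'E'
from h import *
snap('wrist','w6')
E
python3 plan.py 570 -50.5 9 -88.3 10
```

```text
t 11.8 pos [464.8 -52.6  12.2] rot [-179.6   -0.2  -88.1] f [-0.8 -0.2  1. ] j [-13.  -0. 118.  -0.  62.  75.] rows 11
offset [[0.1, -9.6, 0.4], [0.1, -9.6, 0.4], [0.1, -9.6, 0.3], [0.1, -9.6, 0.3], [0.1, -9.6, 0.3], [0.1, -9.6, 0.3], [0.1, -9.6, 0.3], [0.1, -9.6, 0.3], [0.1, -9.6, 0.3], [0.1, -9.6, 0.3], [0.1, -9.6, 0.3]]
rot [[-0.0, -0.0, 0.0], [-0.0, -0.0, 0.0], [-0.0, -0.0, 0.0], [-0.0, -0.0, 0.0], [-0.0, -0.0, 0.0], [-0.0, -0.0, 0.0], [-0.0, -0.0, 0.0], [-0.0, -0.0, 0.0], [-0.0, -0.0, 0.0], [-0.0, -0.0, 0.0], [-0.0, -0.0, 0.0]]
```

View pics/w6.png

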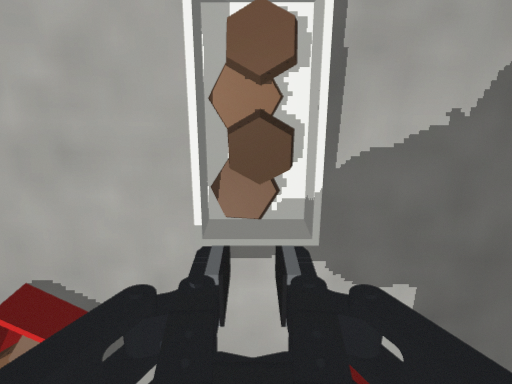

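```bash
python3 - <<'E'
from h import *
p,d,K,T=load('w6')
print(ray(K,T,[[204,243],[317,243],[186,5],[332,5]],26).round(1))
for row in (235,120,40):
    g=p[row].astype(int).sum(-1); e=np.abs(np.diff(g)); print(row,[ (i,g[i],g[i+1]) for i in np.nonzero(e>60)[0] if i<230 or i>290])
C=cloud(d,K,T)
for row in (120,40):
    z=C[row,:,2]; w=(z>22); u=np.nonzero(w)[0]; print(row,C[row,u[0]].round(1),C[row,u[-1]].round(1))
E
```

```text
[[473.4 -31.7  26. ]
 [474.9 -79.3  26. ]
 [563.  -26.3  26. ]
 [564.6 -76.6  26. ]]
235 [(np.int64(201), np.int64(464), np.int64(400)), (np.int64(311), np.int64(359), np.int64(422)), (np.int64(318), np.int64(457), np.int64(377)), (np.int64(319), np.int64(377), np.int64(297))]
120 [(np.int64(187), np.int64(460), np.int64(563)), (np.int64(188), np.int64(563), np.int64(727)), (np.int64(196), np.int64(704), np.int64(341)), (np.int64(204), np.int64(356), np.int64(428)), (np.int64(220), np.int64(479), np.int64(418)), (np.int64(221), np.int64(418), np.int64(243)), (np.int64(222), np.int64(243), np.int64(336)), (np.int64(299), np.int64(479), np.int64(564)), (np.int64(300), np.int64(564), np.int64(719)), (np.int64(308), np.int64(663), np.int64(486)), (np.int64(317), np.int64(501), np.int64(620)), (np.int64(318), np.int64(620), np.int64(718)), (np.int64(325), np.int64(711), np.int64(612)), (np.int64(326), np.int64(612), np.int64(287)), (np.int64(340), np.int64(332), np.int64(456)), (np.int64(449), np.int64(448), np.int64(296))]
40 [(np.int64(183), np.int64(489), np.int64(619)), (np.int64(184), np.int64(619), np.int64(724)), (np.int64(192), np.int64(705), np.int64(438)), (np.int64(193), np.int64(438), np.int64(335)), (np.int64(200), np.int64(336), np.int64(443)), (np.int64(201), np.int64(443), np.int64(650)), (np.int64(202), np.int64(650), np.int64(480)), (np.int64(225), np.int64(458), np.int64(314)), (np.int64(226), np.int64(314), np.int64(247)), (np.int64(294), np.int64(184), np.int64(123)), (np.int64(296), np.int64(150), np.int64(297)), (np.int64(297), np.int64(297), np.int64(483)), (np.int64(312), np.int64(558), np.int64(485)), (np.int64(322), np.int64(538), np.int64(694)), (np.int64(330), np.int64(703), np.int64(520)), (np.int64(331), np.int64(520), np.int64(277)), (np.int64(343), np.int64(313), np.int64(434))]
120 [524.1 -26.6  26.4] [535.4 -49.8 154.8]
40 [551.9 -25.7  26. ] [553.6 -77.4  25.8]
```

The tray's middle (y≈-51.5 at x≈553) matches the opening's line (-51), so I push it in.

Request:
jog_arm(
  offset=[
    [0, -5, 0.5],
    [0, -6, 0.5],
    [0, -6, 0.5],
    [0, -6, 0.5],
    [0, -6, 0.5],
  ],
  delta_rot=[
    [0, 0, 0.1],
    [0, 0, 0.1],
    [0, 0, 0],
    [0, 0, 0],
    [0, 0, 0],
  ],
  jaw=[25, 25, 25, 25, 25],
)

```text
time: 12.3
tool_pos: [495.4, -51.7, 10.0]
tcp_rot: [-179.7, -0.2, -88.4]
ft_force: [-3.7, -0.7, 1.7]
finger_gap: 21.3
```

```bash
python3 - <<'E'
from h import *
snap('wrist','w7'); snap('side','s7')
p=load('s7')[0]
cv2.imwrite('pics/s7c.png',cv2.resize(p[150:260,190:340],None,fx=5,fy=5,interpolation=cv2.INTER_CUBIC)[:,:,::-1])
E
python3 plan.py 570 -50.5 9 -88.3 10
```

```text
t 12.4 pos [496.1 -51.7  10.1] rot [-179.6   -0.2  -88.4] f [-0.2 -0.8  0.5] j [-12.   5. 113.  -0.  62.  77.] rows 8
offset [[0.1, -9.2, 0.2], [0.1, -9.2, 0.2], [0.1, -9.2, 0.2], [0.1, -9.2, 0.2], [0.1, -9.2, 0.2], [0.1, -9.2, 0.2], [0.1, -9.2, 0.2], [0.1, -9.2, 0.2]]
rot [[-0.1, -0.0, -0.0], [-0.1, -0.0, -0.0], [-0.1, -0.0, -0.0], [-0.1, -0.0, -0.0], [-0.1, -0.0, -0.0], [-0.1, -0.0, -0.0], [-0.1, -0.0, -0.0], [-0.1, -0.0, -0.0]]
```

View pics/w7.png

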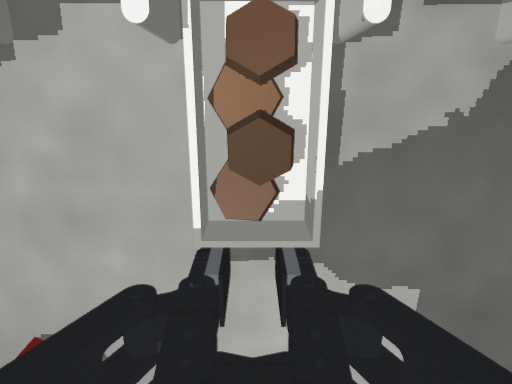

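View pics/s7c.png

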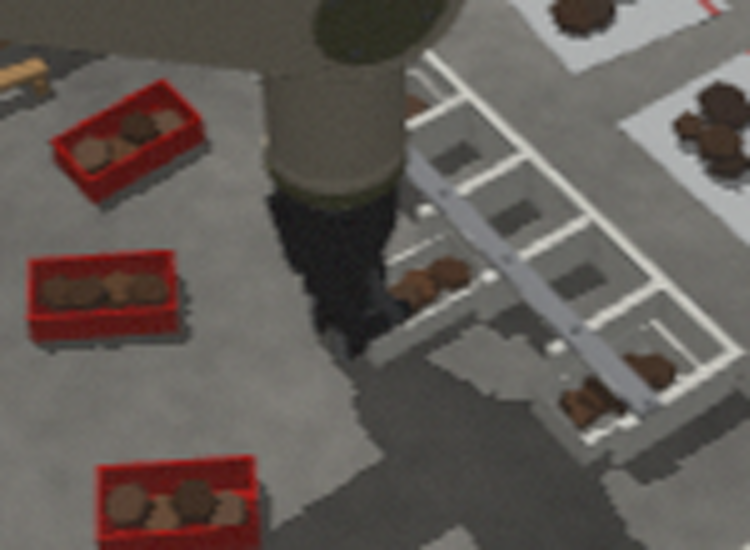

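The wrist view shows the tray (cols 184–330) centred between the divider ends (cols 135 and 377) as it enters. I continue pushing.

Request:
jog_arm(
  offset=[
    [0, -6, 0.3],
    [0, -7, 0.3],
    [0, -7, 0.3],
    [0, -7, 0.3],
    [0, -7, 0.3],
    [0, -7, 0.3],
    [0, -7, 0.3],
    [0, -5, 0.3],
  ],
  delta_rot=[
    [0, 0, 0],
    [0, 0, 0],
    [0, 0, 0],
    [0, 0, 0],
    [0, 0, 0],
    [0, 0, 0],
    [0, 0, 0],
    [0, 0, 0],
  ],
  jaw=[25, 25, 25, 25, 25, 25, 25, 25],
)

```text
time: 13.2
tool_pos: [552.9, -50.0, 7.6]
tcp_rot: [-179.7, -0.1, -88.3]
ft_force: [-2.3, 0.0, 2.3]
finger_gap: 21.3
```

```bash
python3 - <<'E'
from h import *
snap('wrist','w8')
E
python3 plan.py 570 -50.5 9 -88.3 10
```

```text
t 13.25 pos [553.6 -50.    7.7] rot [-179.6   -0.2  -88.4] f [0.6 0.6 0.8] j [-10.  13. 104.  -0.  63.  78.] rows 2
offset [[0.5, -8.2, -0.6], [0.5, -8.2, -0.6]]
rot [[-0.2, -0.1, -0.0], [-0.2, -0.1, -0.0]]
```

View pics/w8.png

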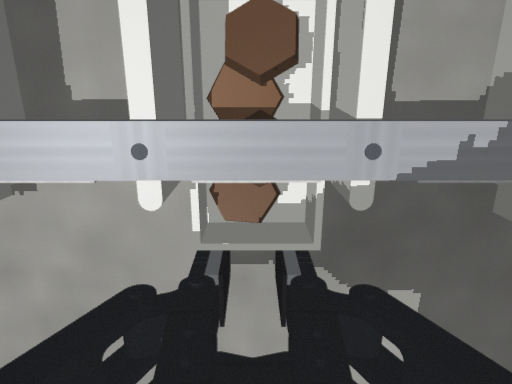

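Request:
jog_arm(
  offset=[
    [0, -5, 0],
    [0, -4, 0],
    [0, -3, 0],
    [0, -1.5, 0],
  ],
  delta_rot=[
    [0, 0, 0],
    [0, 0, 0],
    [0, 0, 0],
    [0, 0, 0],
  ],
  jaw=[25, 25, 25, 25],
)

```text
time: 13.65
tool_pos: [567.9, -49.5, 7.4]
tcp_rot: [-179.6, -0.1, -88.4]
ft_force: [-3.3, -0.9, 2.6]
finger_gap: 21.3
```

Request:
jog_arm(
  offset=[
    [0, -1.5, 0],
    [0, -1.5, 0],
    [0, -1.5, 0],
  ],
  delta_rot=[
    [0, 0, 0],
    [0, 0, 0],
    [0, 0, 0],
  ],
  jaw=[25, 25, 25],
)

```text
time: 13.95
tool_pos: [571.0, -49.4, 7.2]
tcp_rot: [-179.9, -0.1, -88.3]
ft_force: [-14.0, -0.7, 9.9]
finger_gap: 21.6
```

The force rose to 14 N, which suggests the tray is on the back board. One more firm row, then I back off and look.

Request:
jog_arm(
  offset=[
    [0, -1.5, 0],
    [0, 0, 0],
    [0, 6, -1],
    [0, 12, 0],
    [0, 15, -5],
    [0, 10, -30],
    [0, 0, -40],
    [0, 0, -40],
    [0, 0, -20],
    [0, 0, 0],
  ],
  delta_rot=[
    [0, 0, 0],
    [0, 0, 0],
    [0, 0, 0],
    [0, 0, 0],
    [0, 0, 0],
    [0, 0, 0],
    [0, 0, 0],
    [0, 0, 0],
    [0, 0, 0],
    [0, 0, 0],
  ],
  jaw=[25, 25, 25, 25, 25, 25, 25, 25, 25, 25],
)

```text
time: 14.95
tool_pos: [525.0, -50.1, 147.1]
tcp_rot: [-179.8, -0.1, -88.3]
ft_force: [0.8, 0.2, -0.8]
finger_gap: 21.7
```

```bash
python3 - <<'E'
from h import *
snap('wrist','w9'); snap('side','s9')
p=load('s9')[0]
cv2.imwrite('pics/s9c.png',cv2.resize(p[150:260,190:340],None,fx=5,fy=5,interpolation=cv2.INTER_CUBIC)[:,:,::-1])
s=monitor.sense(); print(s['time'],np.round(s['tool_pos'],1),np.round(s['ft_force'],1))
E
```

```text
15.05 [523.4 -49.8 143.7] [ 0.5  0.1 -0.2]
```

View pics/w9.png

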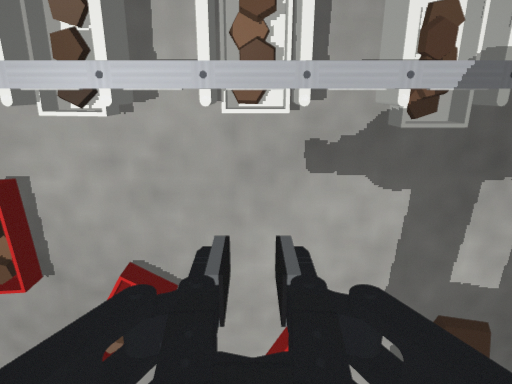

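View pics/s9c.png

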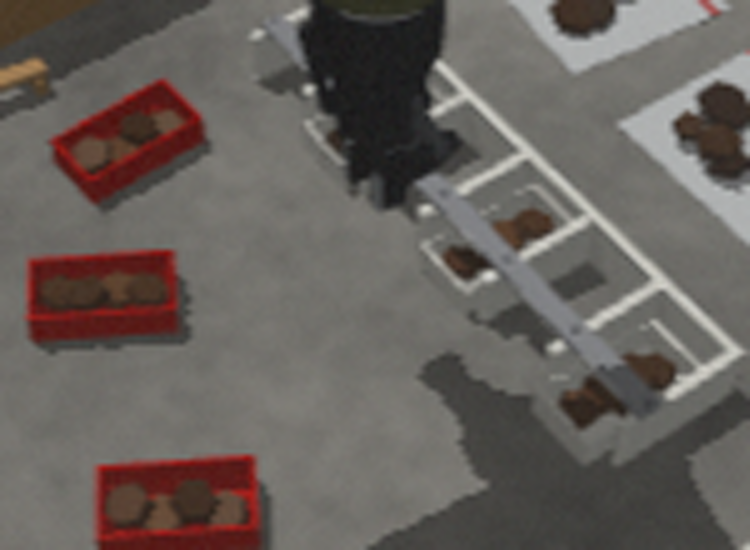

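```bash
python3 - <<'E'
from h import *
p,d,K,T=load('w9')
W=ray(K,T,[[222,111],[290,111],[256,111]],26); print(W.round(1))
D=ray(K,T,[[203,74],[307,74]],51); print('bolts',D.round(1))
C=cloud(d,K,T); q=p.astype(int)
v,u=np.nonzero((q.min(-1)>150)&(np.abs(C[...,2]-26)<4)&(np.abs(C[...,1]+50)<30)&(C[...,0]<592)&(C[...,0]>560))
X=ray(K,T,np.c_[u,v],26); print(len(u),X.min(0).round(1),X.max(0).round(1))
p,d,K,T=load('s9'); C=cloud(d,K,T)
# far-end gap: tray far rim and board in side view
print(cv2.imwrite('pics/s9d.png',cv2.resize(p[178:215,270:320],None,fx=12,fy=12,interpolation=cv2.INTER_CUBIC)[:,:,::-1]))
print(ray(K,T,[[190+545/5,150+188/5],[190+578/5,150+216/5]],26).round(1))
E
```

```text
[[580.7 -25.3  26. ]
 [582.2 -77.5  26. ]
 [581.4 -51.4  26. ]]
bolts [[606.2 -14.6  51. ]
 [608.2 -84.7  51. ]]
368 [579.9 -76.8  26. ] [591.8 -25.3  26. ]
True
[[685.4 -34.4  26. ]
 [688.8 -67.4  26. ]]
```

View pics/s9d.png

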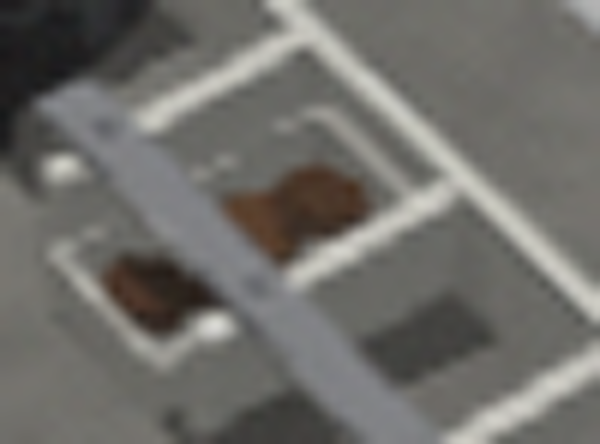

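```bash
python3 - <<'E'
from h import *
a=load('side0');b=load('s9')
for n,(u,v) in dict(brush=(178,172),sherd=(255,292),tub=(365,300),filed_b=(318,228)).items():
    A=a[0][v-14:v+14,u-20:u+20]; B=b[0][v-22:v+22,u-28:u+28]
    m=cv2.matchTemplate(B,A,cv2.TM_CCOEFF_NORMED); _,s,_,l=cv2.minMaxLoc(m); print(n,round(s,2),l,'(8,8 = unmoved)')
print(r.hand_in())
E
```

```text
brush 0.52 (8, 8) (8,8 = unmoved)
sherd 0.96 (8, 8) (8,8 = unmoved)
tub 1.0 (8, 8) (8,8 = unmoved)
filed_b 0.87 (8, 8) (8,8 = unmoved)
the job is handed in; nothing more can be done
None
```

I pushed the loose tray home in the third opening from the tub's end and handed the job in at about 15 s. The hand-in reports no verdict, so this rests on my own checks.

**What I did:** The tub is on the right, so I counted from the right-hand end. I slid the shut fingertips along the rail over openings 6, 5 and 4, with about 4–7 N of contact (15 N at first touch). I then pushed the tray sideways into line with the opening and in under the rail. It met the back board with about 14 N, and I backed off clear.

**Last checks:**
- **Tray depth:** the near end is about 52–53 mm in front of the rack's centre, and 53 mm counts as fully home.
- **Tray alignment:** it sits about 1 mm off the opening's middle and nearly square.
- **Other things:** the tub, rim sherd and right-hand filed tray showed no shift in the side view. The brush also matched in place, but weakly (score 0.52), most likely because of the changed arm shadow. I did not check the carton or the left filed tray the same way, but no move went near them.
- **Robot:** the arm was clear of everything, with the tip about 144 mm up and no contact force.

**What went less well:** During the first sideways push the tool drifted 7 mm up, so I backed off, lowered it and finished that push. The tray was not lifted or tipped.

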